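Clamp a rock under the hand-cranked jack press

ROBOT

A 7-joint arm with a two-finger parallel gripper is mounted at the origin on a cart in front of the work surface, level with it; the furniture and walls round the work are solid. World frame = base frame: x ahead of the robot, y to its left, z up, the work surface at z = 0. Lengths are in m, angles in rad, forces in N, time in s.
With the tool pointing down it reaches from about 0.4 to 0.925 m from the base axis. Payload 4.1 kg.
Tool frame: the origin (TCP) lies on the mounting face of the last link; the fingertips stand ahead of it and the grasp point (between the pads) lies 155 mm ahead of it (arm.finger_overhang is the z of the fingertips in the tool frame, in m); z points along the fingers, y is the line along which they close (so a half turn about z gives the same grasp; the last joint's range is limited). The gripper opens to 85 mm and grips with 20 to 120 N. Pads are 22 mm wide; open, the fingers measure 114 mm over their backs; the gripper's body (76 mm by 85 mm) begins 54 mm behind the grasp point. The pads swing forward as they close: fully open they stand 13 mm farther back than shut.
Start: joints at [-1.369, 0.398, 0.045, 1.537, -0.019, 1.207, -0.051], TCP at [0.193, 0.621, 0.405] pointing down, gripper open.
Joint ranges: [-2.82, 2.82], [-0.49, 2.23], [-1.37, 1.46], [0, 2.46], [-1.36, 4.5], [0.23, 2], [-2.94, 2.94]. Speed limits (rad/s): [2.57, 2.57, 3.14, 3.14, 3.14, 3.14, 3.14].

INTERFACE

Orientations are given as a 3x3 rotation matrix whose columns are the frame's x, y, z axes.
In Python, from workcell import sensors, eyes, arm gives the robot as it stands.
- The arm moves only by the shell command python3 -m crank 'ROWS'. ROWS is JSON, a list of rows, each a list of 7 numbers: the opening in per cent of the stroke, from 0 (shut) to 100 (fully open), then the shift along the world's x, y, z in mm, then the turn, a rotation vector about the world's x, y, z in degrees. In form: [[jaw, x, y, z, wx, wy, wz], ...]. A call has 1 to 20 rows; each row shifts and turns the commanded pose from where the row before left it; what a row does not reach is not made up. A row lasts 1/12 s, in which the tool goes at most 41.7 mm and 7.16 degrees, less where a joint would pass 70% of its speed; a pose out of reach is approached as far as the arm can. A call with a gripper value outside its range is refused whole. The fingers move at their own pace and stop on an object; the grip force is fixed at half the most. Time passes only in rows, so rows that do not move let the fingers close. It gives the time, the measured TCP pose, the force, the opening and the grip force at its end, in the units of the state.
- sensors.state(): the state, without advancing time (a new reading comes with each control period).
- eyes.capture(name): name is "scene" or "top" or "wrist"; returns a dict with "frame" (400x640x3 uint8, blue, green, red), "intrinsics" (3x3 intrinsics, pixels), "eye" and "orientation" of the camera in the world. Camera axes: x right, y down, z forward; pixel columns grow to the right and rows downward; lengths in m; the calibration is good to about 2 mm. A picture is of the moment at which its call begins. There is no depth.
- arm.hand_in(): hands the job in; it is judged then, once.
The state is a dict: "t": time; "q": joint angles; "qvel": joint speeds; "tau": joint torques, N m; "tcp_pos": TCP position; "tcp_rot": TCP orientation; "wrist_force": force on the tool from outside, world axes, zero at the start; "moment": the same for the moment, N m; "finger_gap": opening from 0.0 (shut) to 1.0 (fully open); "finger_force": force on a finger pad.
Only numpy, scipy, OpenCV 4.12 (cv2) and the standard library are available. Lean on these libraries where they do the work, as an engineer would, in place of code of your own. Each camera call takes 0.05 s, during which the arm holds its last target. There are 200 camera calls.

TASK

Set the pitted basalt lump (the biggest of the three loose rocks) in the middle of the press's pulled-out tray and let go of it, push the tray fully home under the jack by its upright post, then wind the crank clockwise until the jack's foot bears down firmly on the rock. Stop and let go when the crank has become clearly stiffer to turn, before the rock is overloaded, and leave the two other loose rocks where they are.

Things in the scene. Friction and masses are not known exactly. Their poses are not given: they have to be found in the camera images.
- basalt: The rock to clamp: a rough dark pitted basalt lump, about 56 x 54 x 42 mm high, 0.22 kg, the biggest of the three loose rocks. Origin at the centre of its underside, z up. Lies on the worktop, right of the press; can be gripped across 54 to 56 mm from above in any yaw.
- limestone: Bystander: pale fossil limestone pebble, 41 x 53 x 26 mm; origin at the centre of its underside. Must stay where it is.
- pebble: Bystander: smaller smooth pebble, 34 x 30 x 22 mm; origin at the centre of its underside. Must stay where it is.
- press: Fixed grey C-frame press. Origin on the worktop under the jack's upright axis; x axis points to its column (90 to 126 mm from the axis, 170 mm high), y axis is the way the tray pulls out. The jack's foot, 38 mm across with a springy sole, starts 15 to 35 mm above the rock's top once that is under it; how far exactly is unknown, differs every time and cannot be told from the crank's angle.
- tray_floor (a point): Centre of the floor of the square aluminium tray on the carriage, 17 mm over the worktop; the floor is 84 x 84 mm inside a rim 4 mm high. With the tray home it lies under the jack axis.
- post_top (a point): Top centre of the carriage's upright black round post, 16 mm diameter, 45 mm tall, its top 65 mm over the worktop; it stands on the carriage 130 mm from the tray's centre, on the side away from the jack.
- carriage (a joint): How far the tray is pulled out along the press's y axis, m: 0 = fully home against its stop, about 0.13 at the start, at most 0.14. Slides with about 2.5 N of drag and stays where left.
- crank_axis (a point): Point on the jack's upright axis, at the hub's top, 210 mm over the worktop; the jack's tube below is 38 to 48 mm thick. Unloaded, the crank takes about 9 N at the sleeve to keep turning; at rest after each short stroke a held sleeve shows little of that. With the foot on the rock both readings rise by 1.5 N or a little less per 20 N on the foot: by 3 to 6 N when firm, 9 N when overloaded.
- crank (a joint): Angle of the crank, rad; grows as it turns clockwise seen from above, which lowers the foot 4.5 mm per rad. At 0 its arm points along the press's x axis; starts within 0.7 of that; end stop at 12. The foot's load grows by about 60 N per rad after it touches the rock; 30 to 100 N is firm, over 125 N overloads it. The screw is self-locking: the crank stays where it is left, under load too.
- sleeve_top (a point): Top centre of the crank's upright black sleeve, 22 mm diameter, 42 mm tall, spinning freely on its pin, 60 mm from the jack axis; its top is 248 mm over the worktop. Pinched from above it can be carried round in a circle without turning the gripper.

How it is judged:
By the outcome, as a careful person would: the job done as asked, in the order asked, and still so for the second after the job is handed in, with the robot touching nothing.
It also fails if it takes over 72 s, if anything falls off the work surface, if the arm or the gripper's body presses on something with over 40 N, if the wrist force passes 120 N, or if a joint passes its speed limit or range.

## Working session

There is one attempt and no reset: what is moved stays moved. The work goes in short steps, Python scripts to look and compute and a shell command to move; the robot and the scene stay as the last step left them, time stands still between calls to the robot, and variables do not carry over. Pictures are saved under pics/ and viewed, at most 10 in all, crops included, and the job is handed in when it is done.

```bash
mkdir -p pics; ls; cat > h.py <<'E'
import numpy as np,cv2
from workcell import sensors,eyes,arm
def cap(n,f):
    c=eyes.capture(n); cv2.imwrite('pics/'+f,c['frame']); np.savez('pics/'+f+'.npz',K=c['intrinsics'],e=c['eye'],R=c['orientation']); return c
def ray(f,u,v):
    d=np.load('pics/'+f+'.npz'); return d['e'],d['R']@np.linalg.solve(d['K'],[u,v,1])
def onz(f,u,v,z):
    e,r=ray(f,u,v); return (e+r*(z-e[2])/r[2]).round(4)
def tri(f,p,g,q):
    a,r=ray(f,*p); b,s=ray(g,*q)
    t=np.linalg.lstsq(np.c_[r,-s],b-a,rcond=None)[0]; P=a+r*t[0];Q=b+s*t[1]
    return ((P+Q)/2).round(4),np.linalg.norm(P-Q).round(4)
E
python3 - <<'E'
from h import *
a=cap('top','t0.png');b=cap('scene','s0.png')
for c in (a,b): print(c['eye'],c['orientation'],c['intrinsics'])
s=sensors.state();print(s['t'],s['tcp_pos'],s['tcp_rot'],s['wrist_force'],arm.finger_overhang)
E
```

```text
pics
[ 0.31334989 -0.10432275  1.0305098 ] [[ 0.09305867 -0.96875621  0.2298945 ]
 [-0.99564935 -0.09164179  0.01685666]
 [ 0.00473795 -0.23046297 -0.97306956]] [[436.64803353   0.         314.20700357]
 [  0.         436.64803353 196.57984311]
 [  0.           0.           1.        ]]
[-0.01845835  0.54915388  0.58495742] [[-0.7696113  -0.28153602  0.5730933 ]
 [-0.63838184  0.35744095 -0.68169245]
 [-0.01292604 -0.89049056 -0.45481807]] [[455.00532106   0.         322.17884418]
 [  0.         455.00532106 194.46328493]
 [  0.           0.           1.        ]]
0.1 [0.192466   0.62058329 0.40375344] [[-9.55135702e-01  2.96168252e-01 -3.95591926e-04]
 [ 2.96168486e-01  9.55134149e-01 -1.72763119e-03]
 [-1.33826151e-04 -1.76728409e-03 -9.99998429e-01]] [-0.57526537 -0.75569738  0.12579882] 0.1734
```

View pics/t0.png

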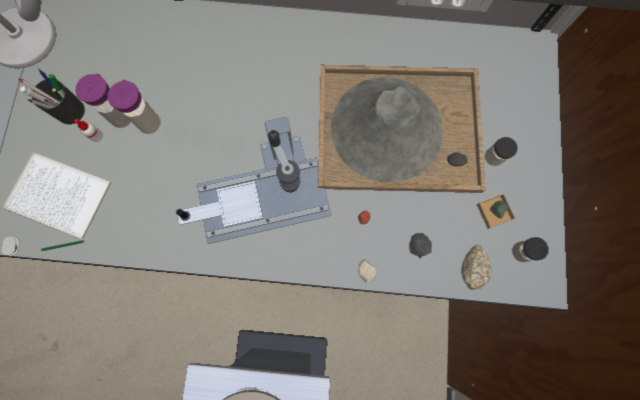

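View pics/s0.png

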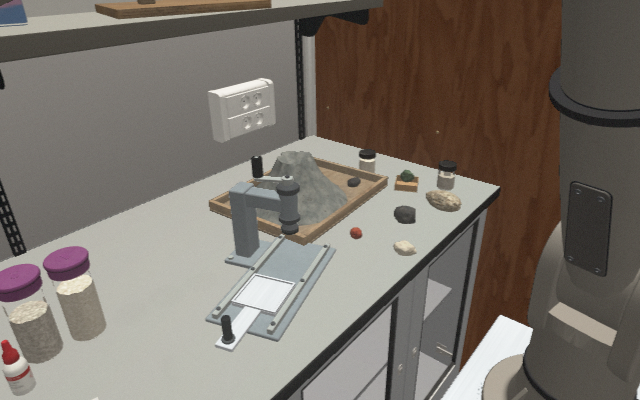

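Top view: basalt is the dark lump at (421,244), limestone the pale piece at (368,271), pebble red at (364,217). The tray centre is near (240,204), post top (183,214), hub (288,170) and sleeve top (274,136). The speckled rock at (477,267) is too big to be one of the three.

```bash
python3 - <<'E'
from h import *
im=cv2.imread('pics/t0.png')
hsv=cv2.cvtColor(im,cv2.COLOR_BGR2HSV)
def blob(mask,x0,y0,x1,y1,n):
    m=np.zeros_like(mask);m[y0:y1,x0:x1]=mask[y0:y1,x0:x1]
    c=max(cv2.findContours(m,0,2)[0],key=cv2.contourArea)
    (u,v),sz,a=cv2.minAreaRect(c);M=cv2.moments(c);print(n,(u,v),sz,a,M['m10']/M['m00'],M['m01']/M['m00']);return u,v
V=hsv[...,2]
dark=((V<95)*255).astype('uint8'); blk=((V<50)*255).astype('uint8'); br=((V>185)*255).astype('uint8')
b=blob(dark,400,225,445,265,'basalt');print(onz('t0.png',*b,.02))
t=blob(br,215,175,270,232,'tray');print(onz('t0.png',*t,.019))
p=blob(blk,170,200,198,228,'post')
s=blob(blk,262,122,290,152,'sleeve')
print('post',onz('t0.png',183,213,.065),onz('t0.png',*p,.05));print('sleeve',onz('t0.png',274,135,.248),onz('t0.png',*s,.235))
print('hub',onz('t0.png',287,169,.21))
T=np.hstack([cv2.resize(im[115:235,165:305],None,fx=4,fy=4,interpolation=2),]);cv2.imwrite('pics/t0c.png',T)
print('lime',onz('t0.png',368,271,.013),'peb',onz('t0.png',364,217,.011))
E
```

```text
basalt (420.0, 245.0) (24.0, 20.0) 90.0 419.72069597069594 244.63324175824175
[ 0.4603 -0.3419  0.02  ]
tray (235.91177368164062, 203.85293579101562) (37.42049789428711, 45.66385269165039) 77.47119140625 237.9147366030881 203.46366939146228
[0.5172 0.0962 0.019 ]
post (182.04876708984375, 213.4390106201172) (10.932164192199707, 5.934603214263916) 38.65980529785156 182.1875 213.8923611111111
sleeve (274.0, 142.0) (6.0, 8.0) 90.0 274.18918918918916 142.06306306306305
post [0.4759 0.2027 0.065 ] [0.4772 0.2094 0.05  ]
sleeve [ 0.611  -0.0033  0.248 ] [ 0.6017 -0.0033  0.235 ]
hub [ 0.5575 -0.0319  0.21  ]
lime [ 0.39   -0.2264  0.013 ] peb [ 0.5157 -0.209   0.011 ]
```

View pics/t0c.png

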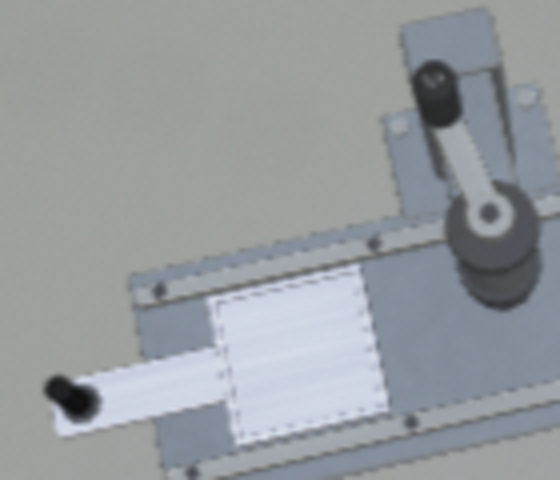

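The crop shows the tray corners at (210,297), (360,265), (388,408) and (237,443). Post top is (57,387), sleeve top (434,76) and hub (489,213), all in crop pixels at x4.

```bash
python3 - <<'E'
from h import *
f=lambda x,y,z:onz('t0.png',165+x/4,115+y/4,z)
C=[f(*c,.021) for c in [(210,297),(360,265),(388,408),(237,443)]];t=np.mean(C,0)
p=f(57,387,.065);s=f(434,76,.248);h=f(489,213,.210)
print('tray',t,[np.linalg.norm(C[i]-C[i-1]).round(4) for i in range(4)])
print('post',p,np.linalg.norm((p-t)[:2]));print('s',s,'h',h,np.linalg.norm((s-h)[:2]))
print('dirs deg tray->post',np.degrees(np.arctan2(*(p-t)[[1,0]])),'hub->tray',np.degrees(np.arctan2(*(t-h)[[1,0]])),np.linalg.norm((t-h)[:2]))
e=[(C[0]-C[1])/2+(C[3]-C[2])/2];print('edge',np.degrees(np.arctan2(e[0][1],e[0][0])))
print('arm',np.degrees(np.arctan2(*(s-h)[[1,0]])))
st=sensors.state();R=st['tcp_rot'];print('yaw of tool y',np.degrees(np.arctan2(R[1,1],R[0,1])))
E
```

```text
tray [0.5194  0.08715 0.021  ] [np.float64(0.0903), np.float64(0.0909), np.float64(0.0892), np.float64(0.0901)]
post [0.4779 0.2115 0.065 ] 0.1310922289840248
s [ 0.6129 -0.0021  0.248 ] h [ 0.5591 -0.0322  0.21  ] 0.061647789903612894
dirs deg tray->post 108.4556806201766 hub->tray 108.39893639553797 0.12577961877824248
edge 108.35487091627373
arm 29.226120809169473
yaw of tool y 72.77236817300803
```

Everything agrees with the given sizes: 90 mm outer tray edges, post–tray 131 mm, hub–sleeve 62 mm, and the press y axis at 108.4°. Moving towards the basalt.

```bash
python3 -m crank '[[100,22,-33,0,0,0,-5],[100,22.5,-34,0,0,0,-5],[100,22.5,-34,0,0,0,-5],[100,22.5,-34,0,0,0,-5],[100,22.5,-34,0,0,0,-5],[100,22.5,-34,0,0,0,-5],[100,22.5,-34,0,0,0,-5],[100,22.5,-34,0,0,0,-5],[100,22.5,-34,0,0,0,-5],[100,22.5,-34,0,0,0,-5],[100,22.5,-33,0,0,0,-4],[100,1.5,-36,0,0,0,0],[100,1.5,-36,0,0,0,0],[100,1.5,-36,0,0,0,0],[100,1.5,-36,0,0,0,0],[100,1.5,-36,0,0,0,0],[100,1.5,-36,0,0,0,0],[100,1.5,-36,0,0,0,0]]'
python3 -m crank '[[100,1,-38,0,0,0,0],[100,1,-38,0,0,0,0],[100,1,-38,0,0,0,0],[100,1,-34,-20,0,0,0],[100,1,-34,-20,0,0,0],[100,1,-34,-20,0,0,0],[100,1,-34,-20,0,0,0],[100,1,-34,-10,0,0,0],[100,1,-34,0,0,0,0],[100,1,-24,0,0,0,0],[100,0,0,0,0,0,0],[100,0,0,0,0,0,0]]'
python3 - <<'E'
from h import *
cap('wrist','w1.png')
st=sensors.state();R=st['tcp_rot'];print(st['t'],st['tcp_pos'],R.round(3),st['wrist_force'])
E
```

```text
t: 1.6
tcp_pos: [0.4495, -0.005, 0.4046]
tcp_rot: [[-0.322, 0.947, -0.0], [0.947, 0.322, 0.0], [0.001, 0.0, -1.0]]
wrist_force: [1.1, 0.1, 0.1]
finger_gap: 0.999
finger_force: 0.0
t: 2.6
tcp_pos: [0.4593, -0.3465, 0.3143]
tcp_rot: [[-0.319, 0.948, -0.001], [0.948, 0.319, -0.0], [0.0, -0.001, -1.0]]
wrist_force: [0.7, 0.3, -0.9]
finger_gap: 0.999
finger_force: 0.0
2.65 [ 0.45983109 -0.34500024  0.31421789] [[-0.321  0.947 -0.001]
 [ 0.947  0.321  0.001]
 [ 0.001 -0.001 -1.   ]] [0.50766783 0.39274259 0.7144515 ]
```

View pics/w1.png

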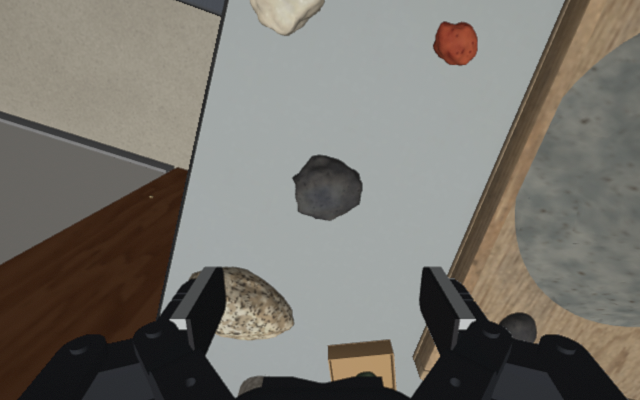

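The wrist view shows the basalt at (328,187) with clear space around it.

```bash
python3 - <<'E'
from h import *
d=np.load('pics/w1.png.npz');print(d['e'])
print(onz('w1.png',328,187,.022),onz('w1.png',293,187,.022),onz('w1.png',362,187,.022))
E
```

```text
[ 0.43335025 -0.26923163  0.28397031]
[ 0.4618 -0.3401  0.022 ] [ 0.4353 -0.3491  0.022 ] [ 0.4876 -0.3314  0.022 ]
```

```bash
python3 -m crank '[[100,1.5,4,-25,0,0,0],[100,0,0,-30,0,0,0],[100,0,0,-30,0,0,0],[100,0,0,-25,0,0,0],[100,0,0,-15,0,0,0],[100,0,0,-9.5,0,0,0],[100,0,0,0,0,0,0],[20,0,0,0,0,0,0],[20,0,0,0,0,0,0],[20,0,0,0,0,0,0],[20,0,0,0,0,0,0],[20,0,0,0,0,0,0],[20,0,0,0,0,0,0],[20,0,0,0,0,0,0],[20,0,0,0,0,0,0]]'
```

```text
t: 3.9
tcp_pos: [0.4621, -0.3416, 0.1824]
tcp_rot: [[-0.322, 0.947, 0.003], [0.947, 0.322, -0.0], [-0.001, 0.003, -1.0]]
wrist_force: [-1.5, 1.9, 7.8]
finger_gap: 0.613
finger_force: 60.9
```

```bash
python3 -m crank '[[20,0,0,15,0,0,0],[20,0,0,30,0,0,0],[20,0,0,35,0,0,0],[20,-1,5,35,0,0,0],[20,-2,20,30,0,0,0],[20,-2,30,30,0,0,0],[20,-2,35,25,0,0,0],[20,-1,37,0,0,0,0],[20,0,37,0,0,0,0],[20,0,37,0,0,0,0],[20,0,37,0,0,0,0],[20,0,37,0,0,0,0],[20,0,37,0,0,0,0],[20,6,37,0,0,0,0],[20,15,30,0,0,0,0],[20,20,25,0,0,0,0],[20,15,15,0,0,0,0],[20,9,9,0,0,0,0],[20,0,0,0,0,0,0]]'
python3 -m crank '[[20,0,0,-25,0,0,0],[20,0,0,-30,0,0,0],[20,0,0,-30,0,0,0],[20,0,0,-30,0,0,0],[20,0,0,-20,0,0,0],[20,0,0,0,0,0,0],[20,0,0,0,0,0,0]]'
python3 - <<'E'
from h import *
cap('wrist','w2.png');cap('top','t2.png')
a=cv2.imread('pics/w2.png');b=cv2.imread('pics/t2.png')[90:240,150:330]
cv2.imwrite('pics/c2.png',np.hstack([cv2.resize(a,(480,300)),cv2.resize(b,(320,300))[:, :320]]))
st=sensors.state();print(st['t'],st['tcp_pos'],st['finger_gap'])
E
```

```text
t: 5.48
tcp_pos: [0.5198, 0.0874, 0.3791]
tcp_rot: [[-0.325, 0.946, 0.002], [0.946, 0.325, 0.0], [-0.0, 0.002, -1.0]]
wrist_force: [0.1, -0.4, -1.9]
finger_gap: 0.608
finger_force: 63.2
t: 6.07
tcp_pos: [0.5179, 0.0836, 0.2438]
tcp_rot: [[-0.32, 0.948, -0.002], [0.948, 0.32, -0.001], [-0.0, -0.002, -1.0]]
wrist_force: [1.3, -1.0, -1.8]
finger_gap: 0.611
finger_force: 63.2
6.1667 [0.51932656 0.08426845 0.24562953] 0.6092029737598058
```

View pics/c2.png

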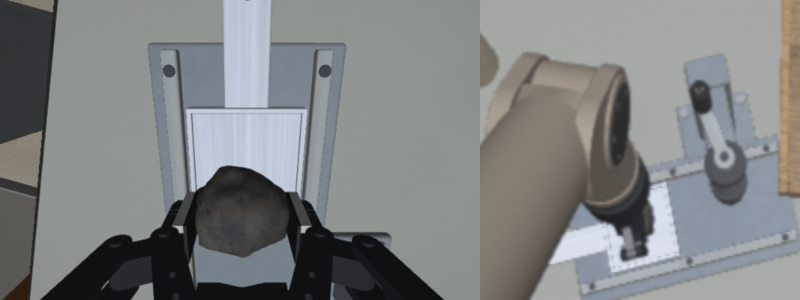

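The wrist view shows the basalt held above the tray, with the tray's far edge at about (187..308, 109) in the 0.75-scaled image, so I'm checking the centre against that.

```bash
python3 - <<'E'
from h import *
k=4/3
A=onz('w2.png',187*k,109*k,.021);B=onz('w2.png',308*k,109*k,.021)
y=np.array([np.cos(np.radians(108.4)),np.sin(np.radians(108.4)),0])
print(A,B,np.linalg.norm(A-B),(A+B)/2-.045*y)
E
```

```text
[0.4626 0.1175 0.021 ] [0.5489 0.1467 0.021 ] 0.09110614688373123 [0.51995421 0.08940058 0.021     ]
```

```bash
python3 -m crank '[[20,0,2.5,-20,0,0,0],[20,0,0,-15,0,0,0],[20,0,0,-8,0,0,0],[20,0,0,-2,0,0,0],[20,0,0,-1,0,0,0],[20,0,0,0,0,0,0],[20,0,0,0,0,0,0]]'
```

```text
t: 6.75
tcp_pos: [0.519, 0.0875, 0.1995]
tcp_rot: [[-0.321, 0.947, 0.001], [0.947, 0.321, 0.001], [0.001, 0.001, -1.0]]
wrist_force: [-2.7, 1.1, 4.5]
finger_gap: 0.608
finger_force: 64.4
```

```bash
python3 -m crank '[[100,0,0,0,0,0,0],[100,0,0,0,0,0,0],[100,0,0,0,0,0,0],[100,0,0,0,0,0,0],[100,0,0,0,0,0,0],[100,0,0,10,0,0,0],[100,0,0,25,0,0,0],[100,0,0,30,0,0,0],[100,0,0,30,0,0,0],[100,-5,15,5,0,0,0],[100,-10,30,0,0,0,0],[100,-10,30,0,0,0,0],[100,-10,30,0,0,0,0],[100,-6,19,0,0,0,0],[100,0,0,0,0,0,0],[100,0,0,0,0,0,0]]'
python3 - <<'E'
from h import *
cap('wrist','w3.png');cap('top','t3.png')
a=cv2.imread('pics/w3.png');b=cv2.imread('pics/t3.png')[90:240,150:330]
cv2.imwrite('pics/c3.png',np.hstack([cv2.resize(a,(480,300)),cv2.resize(b,(320,300))[:, :320]]))
st=sensors.state();print(st['t'],st['tcp_pos'],st['finger_gap'])
E
```

```text
t: 8.08
tcp_pos: [0.4773, 0.2127, 0.2984]
tcp_rot: [[-0.325, 0.946, 0.001], [0.946, 0.325, 0.0], [0.0, 0.001, -1.0]]
wrist_force: [1.5, -1.5, 0.5]
finger_gap: 0.998
finger_force: 0.0
8.1833 [0.47804469 0.21041437 0.29826953] 1.0024697179532793
```

View pics/c3.png

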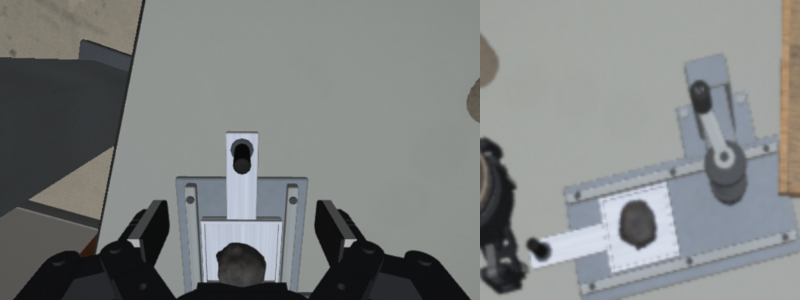

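The basalt sits in the middle of the tray. In the wrist view the post top is at about (242,163) in the 0.75-scaled image.

```bash
python3 - <<'E'
from h import *
k=4/3
print(onz('w3.png',242*k,164*k,.065))
# rock in top view
im=cv2.imread('pics/t3.png');V=im.max(2);m=np.zeros_like(V);m[175:225,220:262]=(V[175:225,220:262]<120)*255
c=max(cv2.findContours(m,0,2)[0],key=cv2.contourArea);r=cv2.minAreaRect(c);print(r,onz('t3.png',*r[0],.017+.021))
E
```

```text
[0.4775 0.2142 0.065 ]
((237.73077392578125, 202.1538543701172), (23.730051040649414, 20.199962615966797), 78.69007110595703) [0.5178 0.0888 0.038 ]
```

```bash
python3 -m crank '[[100,0,2.5,-20,0,0,0],[100,0,0,-30,0,0,0],[100,0,0,-25,0,0,0],[100,0,0,-13,0,0,0],[100,0,0,-5,0,0,0],[5,0,0,0,0,0,0],[5,0,0,0,0,0,0],[5,0,0,0,0,0,0],[5,0,0,0,0,0,0],[5,0,0,0,0,0,0],[5,0,0,0,0,0,0],[5,0,0,0,0,0,0],[5,0,0,0,0,0,0],[5,0,0,0,0,0,0],[5,0,0,0,0,0,0]]'
```

```text
t: 9.43
tcp_pos: [0.4774, 0.214, 0.2058]
tcp_rot: [[-0.322, 0.947, -0.001], [0.947, 0.322, 0.0], [0.001, -0.001, -1.0]]
wrist_force: [-3.2, -1.0, 8.6]
finger_gap: 0.167
finger_force: 58.3
```

```bash
python3 -m crank '[[5,0.6,-1.9,0,0,0,0],[5,1.3,-3.8,0,0,0,0],[5,1.9,-5.7,0,0,0,0],[5,2.5,-7.6,0,0,0,0],[5,2.8,-8.5,0,0,0,0],[5,2.8,-8.5,0,0,0,0],[5,2.8,-8.5,0,0,0,0],[5,2.8,-8.5,0,0,0,0],[5,2.8,-8.5,0,0,0,0],[5,2.8,-8.5,0,0,0,0],[5,2.8,-8.5,0,0,0,0],[5,2.8,-8.5,0,0,0,0],[5,2.5,-7.6,0,0,0,0],[5,1.9,-5.7,0,0,0,0],[5,1.3,-3.8,0,0,0,0],[5,0.6,-1.9,0,0,0,0],[5,0,0,0,0,0,0],[5,0,0,0,0,0,0]]'
```

```text
t: 10.93
tcp_pos: [0.5128, 0.1081, 0.2058]
tcp_rot: [[-0.322, 0.947, 0.0], [0.947, 0.322, 0.001], [0.001, 0.0, -1.0]]
wrist_force: [-1.8, 0.3, 6.6]
finger_gap: 0.167
finger_force: 58.4
```

```bash
python3 -m crank '[[5,0.8,-2.5,0,0,0,0],[5,0.8,-2.5,0,0,0,0],[5,0.8,-2.5,0,0,0,0],[5,0.8,-2.5,0,0,0,0],[5,0.5,-1.5,0,0,0,0],[5,0,0,0,0,0,0],[5,0,0,0,0,0,0]]'
```

```text
t: 11.52
tcp_pos: [0.5164, 0.0971, 0.2058]
tcp_rot: [[-0.322, 0.947, 0.0], [0.947, 0.322, 0.001], [0.001, 0.0, -1.0]]
wrist_force: [-2.1, 0.8, 5.0]
finger_gap: 0.167
finger_force: 58.4
```

```bash
python3 -m crank '[[5,0.6,-1.9,0,0,0,0],[5,0.6,-1.9,0,0,0,0],[5,0.6,-1.9,0,0,0,0],[5,0,0,0,0,0,0],[5,0,0,0,0,0,0]]'
python3 -m crank '[[5,0.6,-1.9,0,0,0,0],[5,0.6,-1.9,0,0,0,0],[5,0.6,-1.9,0,0,0,0],[5,0,0,0,0,0,0],[5,0,0,0,0,0,0]]'
```

```text
t: 11.93
tcp_pos: [0.5179, 0.0929, 0.2058]
tcp_rot: [[-0.323, 0.946, -0.001], [0.946, 0.323, 0.004], [0.004, 0.0, -1.0]]
wrist_force: [-3.9, 4.1, 7.3]
finger_gap: 0.167
finger_force: 58.6
t: 12.35
tcp_pos: [0.5186, 0.0918, 0.2058]
tcp_rot: [[-0.326, 0.945, -0.005], [0.945, 0.326, 0.01], [0.011, -0.002, -1.0]]
wrist_force: [-8.6, 13.8, 9.8]
finger_gap: 0.167
finger_force: 59.0
```

```bash
python3 -m crank '[[100,0,0,0,0,0,0],[100,0,0,0,0,0,0],[100,0,0,0,0,0,0],[100,0,0,0,0,0,0],[100,0,0,0,0,0,0],[100,0,0,15,0,0,0],[100,0,0,30,0,0,0],[100,0,0,35,0,0,0],[100,0,0,35,0,0,0],[100,0,0,35,0,0,0],[100,0,0,35,0,0,0],[100,0,0,35,0,0,0],[100,10,-10,30,0,0,0],[100,20,-20,5,0,0,0],[100,25,-25,0,0,0,0],[100,25,-23,0,0,0,0],[100,10,-10,0,0,0,0],[100,0,0,0,0,0,0],[100,0,0,0,0,0,0]]'
python3 - <<'E'
from h import *
cap('wrist','w4.png');cap('top','t4.png');cap('scene','s4.png')
a=cv2.imread('pics/w4.png');b=cv2.imread('pics/s4.png')[140:365,200:360]
cv2.imwrite('pics/c4.png',np.hstack([cv2.resize(a,(480,300)),cv2.resize(b,(213,300))]))
st=sensors.state();print(st['t'],st['tcp_pos'],st['finger_gap'],st['wrist_force'])
E
```

```text
t: 13.93
tcp_pos: [0.61, -0.0038, 0.4593]
tcp_rot: [[-0.319, 0.948, -0.001], [0.948, 0.319, -0.001], [-0.0, -0.001, -1.0]]
wrist_force: [-0.3, 0.0, -0.8]
finger_gap: 1.0
finger_force: 0.0
14.0833 [ 0.60937813 -0.0015978   0.45964993] 0.9966632552706477 [-0.3500212   0.63854951  0.44078581]
```

View pics/c4.png

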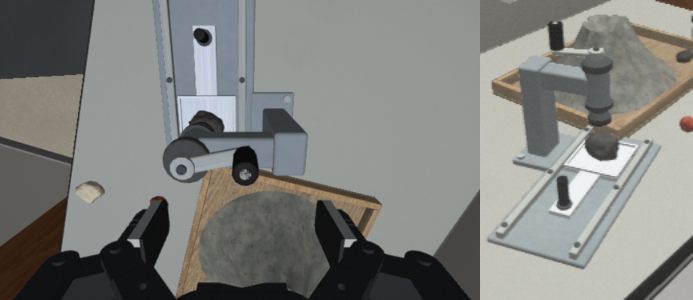

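The tray is home with the basalt under the foot. In the wrist view (0.75 scale) the sleeve top is at (245,174) and the hub at (181,168).

```bash
python3 - <<'E'
from h import *
k=4/3
s=onz('w4.png',245*k,174*k,.248);h=onz('w4.png',181*k,168*k,.21);print(s,h,np.linalg.norm((s-h)[:2]),np.degrees(np.arctan2(*(s-h)[[1,0]])))
E
```

```text
[ 0.6117 -0.0014  0.248 ] [ 0.5595 -0.0303  0.21  ] 0.05966615456018599 28.970661132014154
```

```bash
python3 -m crank '[[100,2.5,0,-20,0,0,0],[100,0,0,-25,0,0,0],[100,0,0,-15,0,0,0],[100,0,0,-8,0,0,0],[5,0,0,0,0,0,0],[5,0,0,0,0,0,0],[5,0,0,0,0,0,0],[5,0,0,0,0,0,0],[5,0,0,0,0,0,0],[5,0,0,0,0,0,0],[5,0,0,0,0,0,0],[5,0,0,0,0,0,0],[5,0,0,0,0,0,0],[5,0,0,0,0,0,0]]'
python3 - <<'E'
import numpy as np
# rows for 15-deg clockwise chords from 29 deg, radius 60 mm
a=np.radians(29-15*np.arange(0,25)); p=60*np.c_[np.cos(a),np.sin(a)]
for i,r in enumerate(np.diff(p,axis=0).round(1)): print(29-15*i,r.tolist())
E
```

```text
t: 15.25
tcp_pos: [0.6123, -0.0032, 0.3932]
tcp_rot: [[-0.321, 0.947, 0.0], [0.947, 0.321, 0.001], [0.001, 0.0, -1.0]]
wrist_force: [-3.1, 0.0, 5.3]
finger_gap: 0.237
finger_force: 58.6
29 [5.7, -14.6]
14 [1.8, -15.6]
-1 [-2.3, -15.5]
-16 [-6.2, -14.4]
-31 [-9.8, -12.3]
-46 [-12.6, -9.3]
-61 [-14.6, -5.7]
-76 [-15.6, -1.8]
-91 [-15.5, 2.3]
-106 [-14.4, 6.2]
-121 [-12.3, 9.8]
-136 [-9.3, 12.6]
-151 [-5.7, 14.6]
-166 [-1.8, 15.6]
-181 [2.3, 15.5]
-196 [6.2, 14.4]
-211 [9.8, 12.3]
-226 [12.6, 9.3]
-241 [14.6, 5.7]
-256 [15.6, 1.8]
-271 [15.5, -2.3]
-286 [14.4, -6.2]
-301 [12.3, -9.8]
-316 [9.3, -12.6]
```

```bash
python3 -m crank '[[5,3,-7.2,0,0,0,0],[5,2.7,-7.4,0,0,0,0],[5,1.8,-15.6,0,0,0,0],[5,-2.3,-15.5,0,0,0,0],[5,-6.2,-14.4,0,0,0,0],[5,-9.8,-12.3,0,0,0,0],[5,-12.6,-9.3,0,0,0,0]]'
python3 -m crank '[[5,0,0,0,0,0,0],[5,0,0,0,0,0,0],[5,0,0,0,0,0,0]]'
```

```text
t: 15.83
tcp_pos: [0.5921, -0.083, 0.3933]
tcp_rot: [[-0.324, 0.946, 0.012], [0.946, 0.324, 0.001], [-0.003, 0.011, -1.0]]
wrist_force: [8.9, 3.2, -1.1]
finger_gap: 0.24
finger_force: 59.0
t: 16.08
tcp_pos: [0.5898, -0.0849, 0.3932]
tcp_rot: [[-0.322, 0.947, 0.003], [0.947, 0.322, -0.001], [-0.002, 0.002, -1.0]]
wrist_force: [1.1, -1.4, 5.3]
finger_gap: 0.236
finger_force: 59.8
```

```bash
python3 -m crank '[[5,-14.6,-5.7,0,0,0,0],[5,-15.6,-1.8,0,0,0,0],[5,-15.5,2.3,0,0,0,0],[5,-14.4,6.2,0,0,0,0],[5,-12.3,9.8,0,0,0,0],[5,-9.3,12.6,0,0,0,0]]'
python3 -m crank '[[5,0,0,0,0,0,0],[5,0,0,0,0,0,0],[5,0,0,0,0,0,0]]'
cat >> h.py <<'E'
def res():
    s=sensors.state();d=s['tcp_pos'][:2]-[.5593,-.031];a=np.arctan2(d[1],d[0]);t=np.array([np.sin(a),-np.cos(a)])
    F=s['wrist_force'][:2];print('t',s['t'],'ang',np.degrees(a).round(1),'r',np.linalg.norm(d).round(4),'resist',-(F@t).round(2),'radial',(F@d/np.linalg.norm(d)).round(2))
E
python3 -c 'from h import *;res()'
```

```text
t: 16.58
tcp_pos: [0.5081, -0.0638, 0.3932]
tcp_rot: [[-0.319, 0.948, 0.006], [0.948, 0.319, -0.006], [-0.008, 0.004, -1.0]]
wrist_force: [7.8, -6.7, 1.5]
finger_gap: 0.24
finger_force: 59.8
t: 16.83
tcp_pos: [0.5076, -0.0616, 0.3931]
tcp_rot: [[-0.322, 0.947, -0.0], [0.947, 0.322, -0.001], [-0.001, -0.0, -1.0]]
wrist_force: [-1.1, -1.5, 8.8]
finger_gap: 0.238
finger_force: 60.6
t 16.8333 ang -149.4 r 0.0601 resist 0.7 radial 1.68
```

```bash
python3 -m crank '[[5,-5.7,14.6,0,0,0,0],[5,-1.8,15.6,0,0,0,0]]'
python3 -m crank '[[5,0,0,0,0,0,0],[5,0,0,0,0,0,0],[5,0,0,0,0,0,0]]' >/dev/null
python3 -c 'from h import *;res()'
python3 -m crank '[[5,2.3,15.5,0,0,0,0],[5,6.2,14.4,0,0,0,0]]'
python3 -m crank '[[5,0,0,0,0,0,0],[5,0,0,0,0,0,0],[5,0,0,0,0,0,0]]' >/dev/null
python3 -c 'from h import *;res()'
```

```text
t: 17.0
tcp_pos: [0.5001, -0.0349, 0.3932]
tcp_rot: [[-0.318, 0.948, 0.002], [0.948, 0.318, -0.007], [-0.007, -0.0, -1.0]]
wrist_force: [2.0, -8.5, 5.7]
finger_gap: 0.236
finger_force: 60.4
t 17.25 ang -179.6 r 0.059 resist 1.42 radial 1.62
t: 17.42
tcp_pos: [0.5076, -0.0047, 0.3931]
tcp_rot: [[-0.318, 0.948, -0.003], [0.948, 0.318, -0.005], [-0.004, -0.005, -1.0]]
wrist_force: [-4.2, -8.9, 9.0]
finger_gap: 0.24
finger_force: 60.9
t 17.6667 ang 149.3 r 0.0583 resist 1.83 radial -0.67
```

```bash
python3 -m crank '[[5,9.8,12.3,0,0,0,0],[5,12.6,9.3,0,0,0,0]]' >/dev/null
python3 -c 'from h import *;res()'
python3 -m crank '[[5,0,0,0,0,0,0],[5,0,0,0,0,0,0],[5,0,0,0,0,0,0]]' >/dev/null
python3 -c 'from h import *;res()'
python3 -m crank '[[5,14.6,5.7,0,0,0,0],[5,15.6,1.8,0,0,0,0]]' >/dev/null
python3 -c 'from h import *;res()'
python3 -m crank '[[5,0,0,0,0,0,0],[5,0,0,0,0,0,0],[5,0,0,0,0,0,0]]' >/dev/null
python3 -c 'from h import *;res()'
```

```text
t 17.8333 ang 121.0 r 0.0575 resist 7.62 radial -1.63
t 18.0833 ang 118.3 r 0.058 resist 0.46 radial -2.09
t 18.25 ang 89.5 r 0.0581 resist 8.16 radial -5.26
t 18.5 ang 87.6 r 0.0582 resist 0.02 radial -2.72
```

```bash
python3 -m crank '[[5,15.5,-2.3,0,0,0,0],[5,14.4,-6.2,0,0,0,0]]' >/dev/null
python3 -c 'from h import *;res()'
python3 -m crank '[[5,0,0,0,0,0,0],[5,0,0,0,0,0,0],[5,0,0,0,0,0,0]]' >/dev/null
python3 -c 'from h import *;res()'
python3 -m crank '[[5,12.3,-9.8,0,0,0,0],[5,9.3,-12.6,0,0,0,0]]' >/dev/null
python3 -c 'from h import *;res()'
python3 -m crank '[[5,0,0,0,0,0,0],[5,0,0,0,0,0,0],[5,0,0,0,0,0,0]]' >/dev/null
python3 -c 'from h import *;res();cap("scene","s5.png")'
```

```text
t 18.6667 ang 59.2 r 0.0593 resist 8.58 radial -5.87
t 18.9167 ang 57.2 r 0.059 resist -0.06 radial -2.97
t 19.0833 ang 30.3 r 0.0605 resist 9.16 radial -7.14
t 19.3333 ang 27.8 r 0.0601 resist 1.34 radial -2.34
```

```bash
python3 -m crank '[[5,5.7,-14.6,0,0,0,0],[5,1.8,-15.6,0,0,0,0]]' >/dev/null
python3 -c 'from h import *;res()'
python3 -m crank '[[5,0,0,0,0,0,0],[5,0,0,0,0,0,0],[5,0,0,0,0,0,0]]' >/dev/null
python3 -c 'from h import *;res()'
python3 - <<'E'
from h import *
cap('scene','s5.png');cv2.imwrite('pics/c5.png',cv2.resize(cv2.imread('pics/s5.png')[150:310,210:370],(560,560),interpolation=2))
E
```

```text
t 19.55 ang 3.3 r 0.0613 resist 11.69 radial -4.14
t 19.8 ang 0.1 r 0.0611 resist 3.98 radial -2.39
```

View pics/c5.png

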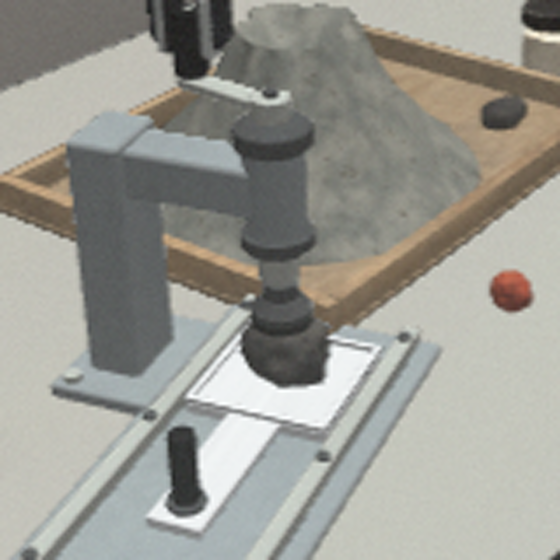

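The foot is on the basalt: the resting force rose to 4 N and the moving force to 11.7 N, which puts the load at roughly 30–50 N. I'll add a small stroke.

```bash
python3 -m crank '[[5,-0.5,-8,0,0,0,0],[5,-1.8,-8,0,0,0,0]]' >/dev/null
python3 -c 'from h import *;res()'
python3 -m crank '[[5,0,0,0,0,0,0],[5,0,0,0,0,0,0],[5,0,0,0,0,0,0]]' >/dev/null
python3 -c 'from h import *;res()'
```

```text
t 20.0167 ang -10.5 r 0.0613 resist 13.41 radial 1.46
t 20.2667 ang -12.2 r 0.0613 resist 9.04 radial -0.4
```

```bash
python3 -m crank '[[5,0,0,0,0,0,0],[5,0,0,0,0,0,0],[5,0,0,0,0,0,0],[5,0,0,0,0,0,0]]' >/dev/null
python3 -c 'from h import *;res()'
```

```text
t 20.6 ang -12.2 r 0.0613 resist 8.95 radial 0.27
```

By moving force (+4.5 N) and by angle (about 0.7–1 rad after touch) the load is about 45–60 N, which is firm. Letting go.

```bash
python3 -m crank '[[100,0,0,0,0,0,0],[100,0,0,0,0,0,0],[100,0,0,0,0,0,0],[100,0,0,0,0,0,0],[100,0,0,0,0,0,0],[100,0,0,10,0,0,0],[100,0,0,20,0,0,0],[100,0,0,25,0,0,0],[100,0,0,25,0,0,0],[100,0,0,20,0,0,0],[100,-20,0,0,0,0,0],[100,-20,0,0,0,0,0],[100,-20,0,0,0,0,0],[100,-20,0,0,0,0,0],[100,-20,0,0,0,0,0],[100,-20,0,0,0,0,0],[100,0,0,0,0,0,0],[100,0,0,0,0,0,0]]'
python3 - <<'E'
from h import *
cap('scene','s6.png');cap('top','t6.png')
a=cv2.imread('pics/s6.png')[140:320,190:430];b=cv2.imread('pics/t6.png')[100:290,160:460]
cv2.imwrite('pics/c6.png',np.hstack([cv2.resize(a,(400,300)),cv2.resize(b,(400,300))]))
E
```

```text
t: 22.1
tcp_pos: [0.497, -0.0496, 0.4928]
tcp_rot: [[-0.321, 0.947, 0.002], [0.947, 0.321, 0.002], [0.001, 0.002, -1.0]]
wrist_force: [-0.6, 0.8, 0.6]
finger_gap: 1.0
finger_force: 0.0
```

View pics/c6.png

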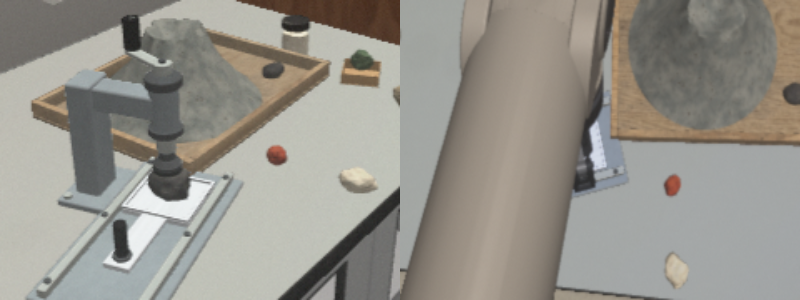

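The picture shows the foot on the basalt, the tray home, both bystander rocks where they were, and the gripper clear.

```bash
python3 -c 'from h import *;print(arm.hand_in())'
```

```text
the job is handed in; nothing more can be done
None
```

The job is handed in at about 22 s of the 72 s allowed: the basalt is clamped at an estimated 45–60 N with the tray fully home, the gripper is clear of everything, and the other two rocks were not moved.

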